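# Hold a specimen slide level over the light base

## Task

On the light base, first turn the lamp selector clockwise to the third of its four marks. Then draw the specimen wand with the plain grip (no ball or crossbar at its end) out of the sloping stand, turn it so that its slide lies level, face up, and hold it centred about 10 cm above the light window, touching nothing but the gripper. Finish while still holding it there; leave the other two wands in the stand and do not knock the dish, jar or slide box about.

Things in the scene. Friction and masses are not known exactly. Their poses are not given: they have to be found in the camera images.
- light_base: White transmitted-light base, fixed, 240 (x) x 220 (y) x 45 mm high, origin at the centre of its underside, its x pointing away from the robot side, y to its left. On its top: a 110 mm square light window, the selector at its near right corner, and a small dish at its far right corner.
- window (a point): Centre of the light window on the light base's top face, 45 mm above the table (36 mm along x and 30 mm along y from the base's centre); axes as the light base.
- selector (a joint): Lamp selector, a black rotary knob: angle in rad, growing clockwise seen from above, 0 to 1.8 between stops. Detents at 0, 0.6, 1.2 and 1.8, each with a black bar mark on the dial; the bars grow longer clockwise. The third mark (second longest bar) is 1.2. Starts at the first or second. Takes up to about 0.1 N m; let go within 0.2 of a detent it settles in it.
- selector_grip (a point): Point on the selector's axis, 37 mm above the light base's top (82 mm above the table), 7 mm below the top of its upright bar grip: 42 mm long, 14 thick, 32 high, on a disc 44 mm wide; a flat white dial 88 mm wide lies round it. At value 0 the bar lies along the light base's x, the white pointer line on its -x half. The point turns with the knob: its x runs along the bar, away from the pointer.
- stand: Fixed grey stand, 220 mm wide (y), 130 deep, 86 high, origin at the centre of its underside, x away from the robot side. Three slots, 80 mm apart in y, each 30 x 10 mm and 65 mm deep, sloping at 45 degrees: the mouths open towards the robot side (-x) and up, 74 mm above the table. Each holds one wand; which is in which slot varies.
- wand: The wand to take, loose, about 80 g: black straight grip 110 mm long (x), 18 wide (y), 14 thick (z), then an aluminium carrier 80 mm farther, 26 wide, 6 thick, with a glass slide on its upper face. Origin at the grip's middle, x towards the slide, z out of its face. It rests at about 42 degrees, slide end down and away from the robot side, face up, last 65 mm in the slot; draw it out along its -x.
- slide (a point): Centre of the wand's slide, 95 mm along x from the middle of the grip; axes as the wand.
- wand_tip (a point): End of the wand's slide carrier, 135 mm along x from the middle of the grip; in the stand it sits on the slot's floor.
- ball_wand: Another wand, to be left: the same grip and carrier but a 28 mm ball at the grip's free end. Same origin and axes.
- bar_wand: Another wand, to be left: the same but a 42 mm wide crossbar at the grip's free end. Same origin and axes.
- dish: Bystander: a clear open dish, 48 mm wide and 12 mm high, standing on the light base's far right corner; origin at the centre of its underside.
- jar: Bystander: a closed jar, 60 mm wide and 75 mm high, between and beyond the base and the stand; origin at the centre of its underside.
- slide_box: Bystander: a wooden box 100 x 85 x 35 mm at the far left; origin at the centre of its underside.
Mind the look-alikes: they are no part of the job. Leave any blue or pink look-alike of the wand alone.

How it is judged:
By the outcome, as a careful person would: the job done as asked, in the order asked, and still so for the second after the job is handed in, while the arm keeps its last pose, push and grip.
It also fails if it takes over 46 s, if anything falls off the work surface, if the arm or the gripper's body presses on something with over 40 N, if the wrist force passes 120 N, or if a joint passes its speed limit or range.

## Robot

A 6-joint arm with a two-finger parallel gripper is mounted at the origin on the work surface. World frame = base frame: x ahead of the robot, y to its left, z up, the work surface at z = 0. Lengths are in m, angles in rad, forces in N, time in s.
With the tool pointing down it reaches from about 0.325 to 0.775 m from the base axis. Payload 5.5 kg.
Tool frame: the origin (TCP) lies midway between the tips of the shut fingers; the grasp point (between the pads) lies 19 mm behind it (bot.grip_depth is the distance from the TCP to the grasp point, in m); z points along the fingers, y is the line along which they close (so a half turn about z gives the same grasp; the last joint's range is limited). The gripper opens to 85 mm and grips with 20 to 120 N. Pads are 22 mm wide; open, the fingers measure 114 mm over their backs; the gripper's body (76 mm by 85 mm) begins 54 mm behind the grasp point. The pads swing forward as they close: fully open they stand 13 mm farther back than shut.
Start: joints at [1.116, 0.091, 1.231, -0, 1.82, -0.057], TCP at [0.232, 0.553, 0.231] pointing down, gripper open.
Joint ranges: [-2.87, 2.87], [-0.86, 2.18], [0.17, 2.46], [-1.51, 4.65], [0.06, 2.69], [-2.65, 2.65]. Speed limits (rad/s): [2.57, 2.57, 3.01, 3.14, 3.14, 3.14].

## Interface

Orientations are given as a unit quaternion [w, x, y, z].
In Python, from cell import sensors, capture, job, bot gives the robot as it stands.
- The arm moves only by the shell command python3 -m pendant 'ROWS'. ROWS is JSON, a list of rows, each an object of numbers: "claw": the opening, from 0 (shut) to 1 (fully open); "dx", "dy", "dz": the shift along the tool's x, y, z in cm; "wx", "wy", "wz": the turn, a rotation vector about the tool's x, y, z in degrees. A call has 1 to 12 rows; each row shifts and turns the commanded pose from where the row before left it, along the tool's axes as they then stand; what a row does not reach is not made up. A row lasts 1/10 s, in which the tool goes at most 50 mm and 8.59 degrees, less where a joint would pass 70% of its speed; a pose out of reach is approached as far as the arm can. A call is refused whole if a number of a shift passes 5 or a number of a turn 8.59, either way. A call with a gripper value outside its range is refused whole. The fingers move at their own pace and stop on an object; the grip force is fixed at half the most. Time passes only in rows, so rows that do not move let the fingers close. It gives the time, the measured TCP pose, the force, the opening and the grip force at its end, in the units of the state.
- sensors.get_obs(): the state, without advancing time (a new reading comes with each control period).
- capture(name): name is "side" or "top"; returns a dict with "image" (420x560x3 uint8, blue, green, red), "fx", "fy", "cx", "cy" (pixels), "origin" and "rotation" of the camera in the world. Camera axes: x right, y down, z forward; pixel columns grow to the right and rows downward; lengths in m; the calibration is good to about 2 mm. A picture is of the moment at which its call begins. There is no depth.
- job.finish_job(): hands the job in; it is judged then, once.
The state is a dict: "time": time; "joint_positions": joint angles; "joint_vel": joint speeds; "joint_efforts": joint torques, N m; "tool_pos": TCP position; "orientation": TCP orientation; "contact_force": force on the tool from outside, world axes, zero at the start; "torque": the same for the moment, N m; "finger_gap": finger opening in m; "gripper_force": force on a finger pad.
Only numpy, scipy, OpenCV 4.12 (cv2) and the standard library are available. Lean on these libraries where they do the work, as an engineer would, in place of code of your own. Each camera call takes 0.05 s, during which the arm holds its last target. There are 200 camera calls.

## Working session

There is one attempt and no reset: what is moved stays moved. The work goes in short steps, Python scripts to look and compute and a shell command to move; the robot and the scene stay as the last step left them, time stands still between calls to the robot, and variables do not carry over. Pictures are saved under pics/ and viewed, at most 10 in all, crops included, and the job is handed in when it is done.

```bash
ls; mkdir -p pics; python3 - <<'E'
from cell import sensors, capture, job, bot
import cv2
for n in("top","side"):
    c=capture(n); cv2.imwrite(f"pics/{n}0.png",c["image"]); print(n,c["fx"],c["fy"],c["cx"],c["cy"],c["origin"],c["rotation"])
o=sensors.get_obs(); print(o["tool_pos"],o["orientation"],o["time"],bot.grip_depth)
E
```

```text
pics
top 535.3166354848408 535.3166354848408 281.1768507165653 214.69747914748237 [ 0.1872532  -0.10092376  2.05895193] [-0.06133051  0.70855209 -0.70050699  0.05901239]
side 489.9643996388524 489.9643996388524 274.9534241173681 208.61745222439447 [0.45704561 1.06822812 0.95749177] [ 0.00636179 -0.03444993  0.88997384 -0.45466394]
[0.23233697 0.5529058  0.23023283] [-2.38379111e-04  1.97597591e-01  9.80282797e-01 -8.78907546e-04] 0.1 0.0187
```

View pics/top0.png

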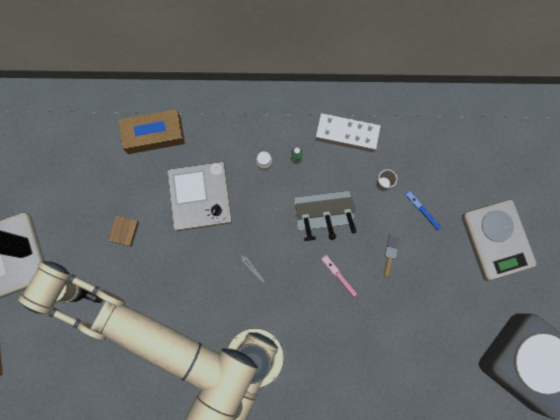

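View pics/side0.png

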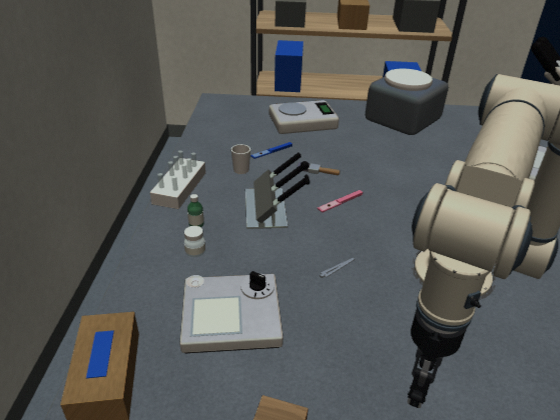

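The top view shows the light base at about (199,197) px, with the knob at (216,211). The stand is at (325,212), with wands ending near (309,238), (332,236) and (353,230). The side view shows the base at (232,312) and the stand at (265,200). I'll zoom in on both.

```bash
cat > h.py <<'E'
import numpy as np, cv2
from cell import sensors, capture, job, bot
from scipy.spatial.transform import Rotation as R
q=lambda w:R.from_quat(np.roll(w,-1))
def ray(c,p):
    d=q(c["rotation"]).apply([(p[0]-c["cx"])/c["fx"],(p[1]-c["cy"])/c["fy"],1]); return np.array(c["origin"]),d
def plane(c,p,z):
    o,d=ray(c,p); return o+d*(z-o[2])/d[2]
def proj(c,X):
    v=q(c["rotation"]).inv().apply(np.atleast_2d(X)-c["origin"]); return np.c_[v[:,0]/v[:,2]*c["fx"]+c["cx"],v[:,1]/v[:,2]*c["fy"]+c["cy"]]
def tri(c1,p1,c2,p2):
    o1,d1=ray(c1,p1);o2,d2=ray(c2,p2); s=np.linalg.lstsq(np.c_[d1,-d2],o2-o1,rcond=None)[0]
    a,b=o1+s[0]*d1,o2+s[1]*d2; return (a+b)/2,np.linalg.norm(a-b)
E
python3 - <<'E'
import cv2,numpy as np
t=cv2.imread("pics/top0.png");s=cv2.imread("pics/side0.png")
z=lambda a,x,y,w,h,k:cv2.resize(a[y:y+h,x:x+w],None,fx=k,fy=k,interpolation=cv2.INTER_CUBIC)
a=np.vstack([np.hstack([z(t,160,155,80,60+20,4.99),z(t,285,180,80,80,4.99)])])
b=np.hstack([z(s,175,265,115,90,3.45)[:298],z(s,235,145,115,90,3.45)[:298]])
a=cv2.resize(a,(600,300));b=cv2.resize(b,(798,300))
cv2.imwrite("pics/z0.png",np.vstack([np.pad(a,((0,0),(0,198),(0,0))),b]))
E
```

```text
(no output)
```

View pics/z0.png

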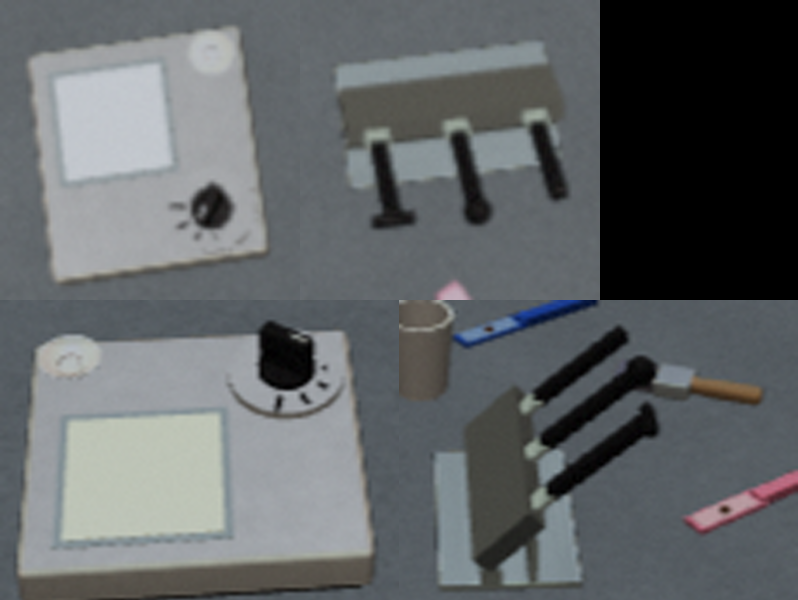

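The crop shows that the rightmost wand (largest image column in the top view, farthest in the side view) has the plain grip. The left one has the crossbar and the middle one the ball. The knob's white pointer seems to sit near the second mark. Now I'll measure these.

```bash
cat > m.py <<'E'
from h import *
t=capture("top"); s=capture("side")
I=t["image"].astype(int); hsv=cv2.cvtColor(t["image"],cv2.COLOR_BGR2HSV)
# base top: bright region
m=np.zeros(I.shape[:2],np.uint8); m[155:240,160:240]=(I.min(2)[155:240,160:240]>125)*255
m=cv2.morphologyEx(m,cv2.MORPH_CLOSE,np.ones((9,9)))
cn=max(cv2.findContours(m,0,2)[0],key=cv2.contourArea)
w=np.array([plane(t,p[0],0.045)[:2] for p in cn],np.float32)
r=cv2.minAreaRect(w); print("base rect",r, cv2.boxPoints(r).round(4).tolist())
P=np.argwhere(m>0)[:,::-1]
# knob dark pixels on base
def dark(im,x0,x1,y0,y1,th):
    k=np.zeros(im.shape[:2],np.uint8); k[y0:y1,x0:x1]=(im.max(2)[y0:y1,x0:x1]<th)*255; return k
k=dark(I,205,228,198,222,70); cc=cv2.connectedComponentsWithStats(k); print("knob comps",cc[2].tolist(),cc[3].round(1).tolist())
print(I.sum(2)[200:222,203:228]//3)
# wands
for c,(x0,x1,y0,y1) in((t,(295,362,205,245)),(s,(262,318,148,215))):
    k=dark(c["image"].astype(int),x0,x1,y0,y1,48); n,l,st,ce=cv2.connectedComponentsWithStats(k)
    for i in range(1,n):
        if st[i,4]<20: continue
        p=np.argwhere(l==i)[:,::-1]; d=cv2.fitLine(p.astype(np.float32),cv2.DIST_L2,0,.01,.01).ravel()
        a=(p-d[2:])@d[:2]; print(st[i].tolist(),"ends",(d[2:]+d[:2]*a.min()).round(1),(d[2:]+d[:2]*a.max()).round(1))
E
python3 m.py
```

```text
base rect ((0.606608510017395, 0.22647163271903992), (0.2375062257051468, 0.22015973925590515), 9.062827110290527) [[0.47200000286102295, 0.3165000081062317], [0.5066999793052673, 0.09910000115633011], [0.7411999702453613, 0.13650000095367432], [0.7064999938011169, 0.3538999855518341]]
knob comps [[0, 0, 560, 420, 235122], [211, 205, 10, 11, 78]] [[279.5, 209.5], [215.8, 209.9]]
[[156 154 149 154 156 163 163 165 166 165 166 166 167 169 166 166 165 164
  164 163 164 162 162 160 155]
 [158 162 162 162 164 163 165 167 168 168 168 169 168 169 167 168 168 166
  165 163 164 164 163 161 159]
 [163 164 164 166 166 165 166 167 169 168 167 167 165 164 168 166 168 167
  167 167 166 166 163 162 161]
 [165 162 165 164 165 164 167 167 168 168 170 165 150 129 146 162 167 168
  169 167 166 167 164 163 163]
 [165 164 164 165 166 166 165 166 168 165 162 145 100  70  89 117 145 165
  168 167 168 167 165 164 161]
 [165 164 166 165 166 165 167 166 164 147 114  84  52  38  46  65 112 161
  169 168 168 165 165 157 146]
 [164 165 164 166 167 167 166 164 149 103  61  38  28  34  32  31  68 125
  160 165 166 
[... 1285 characters left out ...]
6 164 164 165 166 164 165 160 153 159 164 164 162 160 162 166 167
  166 156 135 139 156 164 164]
 [166 167 166 166 165 165 164 164 165 164 164 162 165 165 163 163 165 167
  164 160 153 156 165 163 164]
 [167 167 169 167 163 164 165 163 163 163 159 155 161 164 158 146 147 154
  149 160 161 162 160 157 158]]
[347, 213, 9, 20, 82] ends [347.6 212.8] [353.8 232.1]
[326, 216, 10, 24, 105] ends [326.6 215.8] [332.7 239.1]
[304, 218, 11, 23, 102] ends [305.3 218.1] [309.8 239.9]
[274, 153, 27, 22, 168] ends [274.2 173.2] [299.7 153.7]
[276, 161, 33, 27, 238] ends [276. 186.] [307.8 162.8]
[278, 175, 32, 27, 231] ends [278.1 200.1] [308.8 177.4]
[263, 207, 13, 8, 55] ends [263.6 215. ] [274.6 208.4]
```

```bash
cat > n.py <<'E'
from h import *
t=capture("top"); s=capture("side")
# rest: grip end points by triangulation
W={}
for n,a,b in(("plain",((347.6,212.8),(353.8,232.1)),((274.2,173.2),(299.7,153.7))),("ball",((326.6,215.8),(332.7,239.1)),((276,186),(307.8,162.8))),("bar",((305.3,218.1),(309.8,239.9)),((278.1,200.1),(308.8,177.4)))):
    X,e=tri(t,a[0],s,b[0]);Y,f=tri(t,a[1],s,b[1]); d=Y-X; L=np.linalg.norm(d)
    print(n,X.round(4),Y.round(4),"err",round(e,4),round(f,4),"L",L.round(4),"tilt",np.degrees(np.arcsin(d[2]/L)).round(1),"yaw",np.degrees(np.arctan2(-d[1],-d[0])).round(1))
b=np.array([.6066,.2265]);yaw=np.radians(9.06);Rm=np.array([[np.cos(yaw),-np.sin(yaw)],[np.sin(yaw),np.cos(yaw)]])
loc=lambda X:(Rm.T@(X[:2]-b)*1000).round(1)
for p in((217,217.5),(212.3,217.5),(208,214.5),(206.2,209.5)): print("mark",loc(plane(t,p,.047)))
print("pointer",loc(plane(t,(212.2,211.8),.089)),loc(plane(t,(214,209.3),.089)))
# side view: base top corners, window, knob
S=s["image"].astype(int)
m=np.zeros(S.shape[:2],np.uint8); m[265:355,175:290]=(S[265:355,175:290].min(2)>105)*255
m=cv2.morphologyEx(m,cv2.MORPH_CLOSE,np.ones((15,15)))
for nm,c,x0,x1,y0,y1,test in(("top win",t,170,215,165,210,lambda A:(A.min(2)>182)),("side win",s,185,250,290,345,lambda A:(A.min(2)>150)&(A[...,1]-A[...,0]>12))):
    A=c["image"].astype(int);k=np.zeros(A.shape[:2],np.uint8);k[y0:y1,x0:x1]=test(A[y0:y1,x0:x1])*255
    cn=max(cv2.findContours(k,0,2)[0],key=cv2.contourArea); w=np.array([plane(c,p[0],.045)[:2] for p in cn],np.float32); r=cv2.minAreaRect(w); print(nm,r,loc(np.array(r[0])))
# projections of nominal knob grip for comparison, dial
k=np.zeros(S.shape[:2],np.uint8);k[268:300,245:275]=(S[268:300,245:275].max(2)<60)*255
n,l,st,ce=cv2.connectedComponentsWithStats(k);print("side knob",st[1:].tolist(),ce[1:].round(1).tolist())
X,e=tri(t,(215.8,209.9),s,ce[1+np.argmax(st[1:,4])]);print("knob tri",X,e,loc(X))
A=np.hstack([cv2.resize(t["image"][190:230,195:235],(400,400),interpolation=2),cv2.resize(s["image"][265:303,240:278],(400,400),interpolation=2)]);cv2.imwrite("pics/knob0.png",A)
E
python3 n.py
```

```text
plain [ 0.537  -0.3412  0.0831] [ 0.4544 -0.3539  0.1559] err 0.0003 0.0003 L 0.1108 tilt 41.1 yaw 8.8
ball [ 0.5253 -0.2625  0.0834] [ 0.4271 -0.2771  0.1678] err 0.0008 0.0009 L 0.1303 tilt 40.4 yaw 8.4
bar [ 0.5145 -0.1827  0.084 ] [ 0.4233 -0.1958  0.1648] err 0.0013 0.0001 L 0.1226 tilt 41.2 yaw 8.1
mark [-97.4 -59.7]
mark [-94.8 -42. ]
mark [-80.9 -27.2]
mark [-60.6 -22.8]
pointer [-81.  -48.8] [-72.6 -56.7]
top win ((0.6381160020828247, 0.26177462935447693), (0.10645630955696106, 0.10591728240251541), 8.956056594848633) [36.7 29.9]
side win ((0.6368142366409302, 0.2630055546760559), (0.10573875159025192, 0.10765182971954346), 8.97634220123291) [35.6 31.3]
side knob [[250, 271, 16, 20, 247], [267, 289, 2, 1, 2], [255, 293, 1, 3, 3], [262, 292, 2, 3, 3]] [[256.7, 281.2], [267.5, 289.0], [255.0, 294.0], [262.3, 293.0]]
knob tri [0.54726338 0.15589468 0.06088503] 0.0011211070041858898 [-69.7 -60.4]
```

View pics/knob0.png

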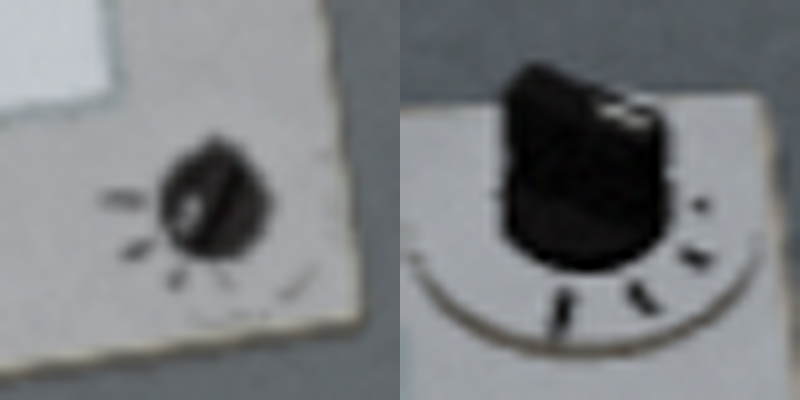

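The crop confirms four marks, with the shortest at −x of the base. The pointer is at about 0.6 (the second mark), and the marks put the knob axis at about (0.548, 0.1565). The wands measure 0.11 m long and 41° tilted, as they should. I'll go above the knob.

```bash
cat >> h.py <<'E'
def go(X,Rt=None):
    o=sensors.get_obs(); r=q(o["orientation"]); d=r.inv().apply(np.array(X)-o["tool_pos"])*100
    print("t",round(o["time"],2),"pos",np.round(o["tool_pos"],4),"shift cm",d.round(2),"F",np.round(o["contact_force"],1),"gap",round(o["finger_gap"],4))
    if Rt is not None: print("turn deg (tool)",np.degrees((r.inv()*Rt).as_rotvec()).round(2))
    return r
def frame(x,z):
    z=np.array(z,float);z/=np.linalg.norm(z);x=np.array(x,float);x-=z*(x@z);x/=np.linalg.norm(x);return R.from_matrix(np.c_[x,np.cross(z,x),z])
def down(deg): a=np.radians(deg); return frame([np.cos(a),np.sin(a),0],[0,0,-1])
E
python3 -m pendant '[{"claw":0.7,"dx":-3.7,"dy":-2.02},{"dx":-3.7,"dy":-2.02},{"dx":-3.7,"dy":-2.02},{"dx":-3.7,"dy":-2.02},{"dx":-3.7,"dy":-2.02},{"dx":-3.7,"dy":-2.02},{"dx":-3.7,"dy":-2.02},{"dx":-3.7,"dy":-2.02},{"dx":-3.7,"dy":-2.02},{"dx":-3.7,"dy":-2.02},{"dx":-3.7,"dy":-2.02},{"dx":-3.7,"dy":-2.02}]'
python3 -c "
from h import *
go([.548,.1565,.066],down(180-25.3)); print(sensors.get_obs()['joint_positions'])"
```

```text
t 0.3 pos [0.2324 0.5531 0.2309] shift cm [-44.46 -24.32  16.5 ] F [-0.6  0.3  0.2] gap 0.0856
turn deg (tool) [-0.04 -0.    2.51]
[ 1.11631171e+00  9.13720367e-02  1.23108972e+00  4.63140308e-05
  1.81981946e+00 -5.67052181e-02]$[0]: bad value
```

```bash

python3 -m pendant '[{"claw":0.7,"dx":-3.7,"dy":-2,"dz":0,"wx":0,"wy":0,"wz":0},{"claw":0.7,"dx":-3.7,"dy":-2,"dz":0,"wx":0,"wy":0,"wz":0}]'; python3 -m pendant '[{"claw":0.7,"dx":-3.7,"dy":-2.1}]'; python3 -m pendant --help | head -20
```

```text
time: 0.5
tool_pos: [0.285, 0.4873, 0.2307]
orientation: [-0.0, 0.196, 0.981, -0.0]
contact_force: [1.4, 0.4, -0.8]
finger_gap: 0.0604
gripper_force: 0.0$[0]: bad value
invalid input: not JSON, or not a number
```

```bash

python3 -m pendant '[{"claw":0.7,"dx":-3.7,"dy":-2,"dz":0,"wx":0,"wy":0,"wz":0},{"claw":0.7,"dx":-3.7,"dy":-2,"dz":0,"wx":0,"wy":0,"wz":0},{"claw":0.7,"dx":-3.7,"dy":-2,"dz":0,"wx":0,"wy":0,"wz":0},{"claw":0.7,"dx":-3.7,"dy":-2,"dz":0,"wx":0,"wy":0,"wz":0},{"claw":0.7,"dx":-3.7,"dy":-2,"dz":0,"wx":0,"wy":0,"wz":0},{"claw":0.7,"dx":-3.7,"dy":-2,"dz":0,"wx":0,"wy":0,"wz":0},{"claw":0.7,"dx":-3.7,"dy":-2,"dz":0,"wx":0,"wy":0,"wz":0},{"claw":0.7,"dx":-3.7,"dy":-2,"dz":0,"wx":0,"wy":0,"wz":0},{"claw":0.7,"dx":-3.7,"dy":-2,"dz":0,"wx":0,"wy":0,"wz":0},{"claw":0.7,"dx":-3.7,"dy":-2.2,"dz":0,"wx":0,"wy":0,"wz":2.5},{"claw":0.7,"dx":0,"dy":0,"dz":0,"wx":0,"wy":0,"wz":0}]'
python3 -c "
from h import *
go([.548,.1565,.066],down(180-25.3)); print(sensors.get_obs()['joint_positions'])"
```

```text
time: 1.6
tool_pos: [0.5502, 0.1537, 0.2303]
orientation: [0.0, 0.222, 0.975, -0.001]
contact_force: [-1.1, 0.0, -0.9]
finger_gap: 0.0598
gripper_force: 0.0
t 1.6 pos [0.5502 0.1537 0.2303] shift cm [ 0.32  0.19 16.43] F [-1.1  0.  -0.9] gap 0.0598
turn deg (tool) [-0.12  0.03 -0.39]
[ 0.21405714  0.0139879   1.31213347 -0.0019735   1.81630612 -0.90883873]
```

```bash

python3 -m pendant '[{"claw":0.7,"dx":0.3,"dy":0.2,"dz":4,"wx":0,"wy":0,"wz":0},{"claw":0.6,"dx":0,"dy":0,"dz":4,"wx":0,"wy":0,"wz":0},{"claw":0.6,"dx":0,"dy":0,"dz":3,"wx":0,"wy":0,"wz":0},{"claw":0.6,"dx":0,"dy":0,"dz":2,"wx":0,"wy":0,"wz":0},{"claw":0.6,"dx":0,"dy":0,"dz":1,"wx":0,"wy":0,"wz":0},{"claw":0.6,"dx":0,"dy":0,"dz":0,"wx":0,"wy":0,"wz":0}]'
python3 -c "
from h import *
go([.548,.1565,.066],down(180-25.3))
s=capture('side');t=capture('top');A=np.hstack([cv2.resize(t['image'][175:235,180:240],(400,400),interpolation=2),cv2.resize(s['image'][225:305,220:300],(400,400),interpolation=2)]);cv2.imwrite('pics/knob1.png',A)"
```

```text
time: 2.2
tool_pos: [0.5451, 0.1614, 0.0898]
orientation: [-0.001, 0.219, 0.976, -0.001]
contact_force: [-0.1, -0.1, 0.4]
finger_gap: 0.0517
gripper_force: 0.0
t 2.2 pos [0.5451 0.1614 0.0898] shift cm [-0.48 -0.32  2.38] F [-0.1 -0.1  0.4] gap 0.0517
turn deg (tool) [-0.09 -0.13  0.04]
```

View pics/knob1.png

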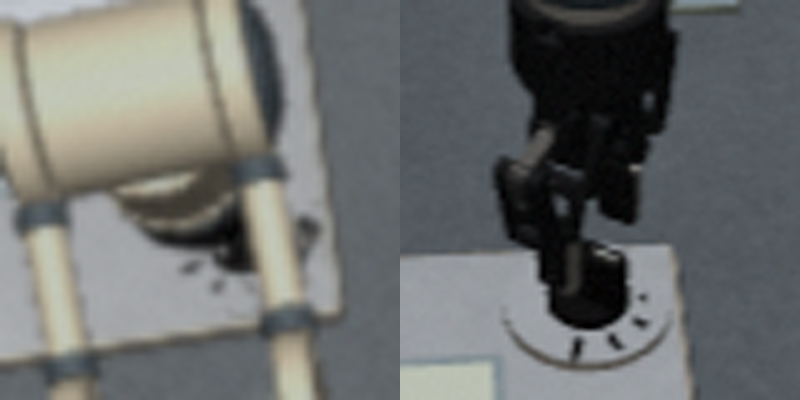

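The fingers straddle the bar, but the tool is about 5 mm off. I'll correct that and descend.

```bash

python3 -m pendant '[{"claw":0.6,"dx":-0.4,"dy":-0.3,"dz":1,"wx":0,"wy":0,"wz":0},{"claw":0.6,"dx":0,"dy":0,"dz":1,"wx":0,"wy":0,"wz":0},{"claw":0.6,"dx":0,"dy":0,"dz":0,"wx":0,"wy":0,"wz":0},{"claw":0.6,"dx":0,"dy":0,"dz":0,"wx":0,"wy":0,"wz":0}]'
python3 -c "
from h import *
go([.548,.1565,.066],down(180-25.3))"
```

```text
time: 2.7
tool_pos: [0.5482, 0.1566, 0.0708]
orientation: [-0.0, 0.219, 0.976, -0.0]
contact_force: [0.6, -0.7, -0.2]
finger_gap: 0.0512
gripper_force: 0.0
t 2.7 pos [0.5482 0.1566 0.0708] shift cm [ 0.02 -0.02  0.48] F [ 0.6 -0.7 -0.2] gap 0.0512
turn deg (tool) [-0.03 -0.05 -0.01]
```

```bash

python3 -m pendant '[{"claw":0.4,"dx":0,"dy":0,"dz":0.4,"wx":0,"wy":0,"wz":0},{"claw":0.25,"dx":0,"dy":0,"dz":0,"wx":0,"wy":0,"wz":0},{"claw":0,"dx":0,"dy":0,"dz":0,"wx":0,"wy":0,"wz":0},{"claw":0,"dx":0,"dy":0,"dz":0,"wx":0,"wy":0,"wz":0},{"claw":0,"dx":0,"dy":0,"dz":0,"wx":0,"wy":0,"wz":0},{"claw":0,"dx":0,"dy":0,"dz":0,"wx":0,"wy":0,"wz":0}]'
python3 -c "
from h import *
go([.548,.1565,.066],down(180-25.3));print(sensors.get_obs()['torque'])"
```

```text
time: 3.3
tool_pos: [0.5477, 0.155, 0.0674]
orientation: [-0.001, 0.219, 0.976, -0.002]
contact_force: [-5.2, -6.3, 2.8]
finger_gap: 0.0127
gripper_force: 59.9
t 3.3 pos [0.5477 0.155  0.0674] shift cm [0.04 0.15 0.14] F [-5.2 -6.3  2.8] gap 0.0127
turn deg (tool) [-0.22 -0.04 -0.05]
[-0.92508563  0.72389811  0.00123209]
```

```bash

python3 -m pendant '[{"claw":0,"dx":0,"dy":-0.1,"dz":0,"wx":0,"wy":0,"wz":0},{"claw":0,"dx":0,"dy":0,"dz":0,"wx":0,"wy":0,"wz":4},{"claw":0,"dx":0,"dy":0,"dz":0,"wx":0,"wy":0,"wz":5},{"claw":0,"dx":0,"dy":0,"dz":0,"wx":0,"wy":0,"wz":5},{"claw":0,"dx":0,"dy":0,"dz":0,"wx":0,"wy":0,"wz":5},{"claw":0,"dx":0,"dy":0,"dz":0,"wx":0,"wy":0,"wz":5},{"claw":0,"dx":0,"dy":0,"dz":0,"wx":0,"wy":0,"wz":5},{"claw":0,"dx":0,"dy":0,"dz":0,"wx":0,"wy":0,"wz":5},{"claw":0,"dx":0,"dy":0,"dz":0,"wx":0,"wy":0,"wz":0.4},{"claw":0,"dx":0,"dy":0,"dz":0,"wx":0,"wy":0,"wz":0},{"claw":0,"dx":0,"dy":0,"dz":0,"wx":0,"wy":0,"wz":0}]'
python3 -c "
from h import *
go([.548,.1565,.066],down(180-59.7));print(sensors.get_obs()['torque'])"
```

```text
time: 4.4
tool_pos: [0.5473, 0.1544, 0.0674]
orientation: [-0.0, 0.498, 0.867, -0.002]
contact_force: [-5.2, -4.8, 3.4]
finger_gap: 0.0128
gripper_force: 59.9
t 4.4 pos [0.5473 0.1544 0.0674] shift cm [0.14 0.17 0.14] F [-5.2 -4.8  3.4] gap 0.0128
turn deg (tool) [-0.18  0.07 -0.03]
[-0.815717    0.68470614 -0.02236226]
```

The knob turned along with the gripper to 1.2. I'll release it, rise and check the marks later. Meanwhile I'll compute the wand grasp.

```bash

python3 -m pendant '[{"claw":0.5,"dx":0,"dy":0,"dz":0,"wx":0,"wy":0,"wz":0},{"claw":0.5,"dx":0,"dy":0,"dz":0,"wx":0,"wy":0,"wz":0},{"claw":0.5,"dx":0,"dy":0,"dz":0,"wx":0,"wy":0,"wz":0},{"claw":0.5,"dx":0,"dy":0,"dz":-2,"wx":0,"wy":0,"wz":0},{"claw":0.5,"dx":0,"dy":0,"dz":-4,"wx":0,"wy":0,"wz":0},{"claw":0.5,"dx":0,"dy":0,"dz":-5,"wx":0,"wy":0,"wz":0},{"claw":0.5,"dx":0,"dy":0,"dz":-5,"wx":0,"wy":0,"wz":0},{"claw":0.5,"dx":0,"dy":0,"dz":-4,"wx":0,"wy":0,"wz":0},{"claw":0.5,"dx":0,"dy":0,"dz":0,"wx":0,"wy":0,"wz":0}]'
cat >> h.py <<'E'
def wand_pose(yaw,pitch,mid,lean,g=-.005):
    """tool pose gripping wand (slide end 'pitch' deg down); lean: tool z tilt back towards the robot side"""
    c,s=np.cos(np.radians(yaw)),np.sin(np.radians(yaw)); p=np.radians(pitch); l=np.radians(lean)
    xw=np.array([c*np.cos(p),s*np.cos(p),-np.sin(p)]); z=np.array([-np.sin(l)*c,-np.sin(l)*s,-np.cos(l)]); y=np.array([s,-c,0])
    return np.array(mid)+g*xw+bot.grip_depth*z, frame(np.cross(y,z),z), z, xw
MID=[.4957,-.3476,.1195]
E
python3 -c "
from h import *
X,Rt,z,xw=wand_pose(8.5,42,MID,21)
print(X); go(X-.11*z,Rt); print(sensors.get_obs()['joint_positions'])"
```

```text
time: 5.3
tool_pos: [0.5498, 0.1565, 0.2758]
orientation: [0.005, 0.498, 0.867, 0.005]
contact_force: [0.2, 0.3, 0.0]
finger_gap: 0.0431
gripper_force: 0.0
[ 0.48539722 -0.34913976  0.1053877 ]
t 5.3 pos [0.5498 0.1565 0.2758] shift cm [-41.83 -27.51   6.58] F [0.2 0.3 0. ] gap 0.0431
turn deg (tool) [ 21.15 -14.4  110.3 ]
[ 2.17598605e-01  1.58898027e-02  1.22955028e+00  2.25632108e-04
  1.88290118e+00 -3.11665096e-01]
```

```bash

python3 -m pendant '[{"claw":0.6,"dx":-3.8,"dy":-2.5,"dz":0,"wx":0,"wy":0,"wz":0},{"claw":0.6,"dx":-3.8,"dy":-2.5,"dz":0,"wx":0,"wy":0,"wz":0},{"claw":0.6,"dx":-3.8,"dy":-2.5,"dz":0,"wx":0,"wy":0,"wz":0},{"claw":0.6,"dx":-3.8,"dy":-2.5,"dz":0,"wx":0,"wy":0,"wz":0},{"claw":0.6,"dx":-3.8,"dy":-2.5,"dz":0,"wx":0,"wy":0,"wz":0},{"claw":0.6,"dx":-3.8,"dy":-2.5,"dz":0,"wx":0,"wy":0,"wz":0},{"claw":0.6,"dx":-3.8,"dy":-2.5,"dz":0,"wx":0,"wy":0,"wz":0},{"claw":0.6,"dx":-3.8,"dy":-2.5,"dz":0,"wx":0,"wy":0,"wz":0},{"claw":0.6,"dx":-3.8,"dy":-2.5,"dz":0,"wx":0,"wy":0,"wz":0},{"claw":0.6,"dx":-3.8,"dy":-2.5,"dz":0,"wx":0,"wy":0,"wz":0},{"claw":0.6,"dx":-3.8,"dy":-2.5,"dz":0,"wx":0,"wy":0,"wz":0}]'
python3 -m pendant '[{"claw":0.6,"dx":0,"dy":0,"dz":0,"wx":1.6,"wy":-1.1,"wz":8.4},{"claw":0.6,"dx":0,"dy":0,"dz":0,"wx":1.6,"wy":-1.1,"wz":8.4},{"claw":0.6,"dx":0,"dy":0,"dz":0,"wx":1.6,"wy":-1.1,"wz":8.4},{"claw":0.6,"dx":0,"dy":0,"dz":0,"wx":1.6,"wy":-1.1,"wz":8.4},{"claw":0.6,"dx":0,"dy":0,"dz":0,"wx":1.6,"wy":-1.1,"wz":8.4},{"claw":0.6,"dx":0,"dy":0,"dz":0,"wx":1.6,"wy":-1.1,"wz":8.4},{"claw":0.6,"dx":0,"dy":0,"dz":0,"wx":1.6,"wy":-1.1,"wz":8.4},{"claw":0.6,"dx":0,"dy":0,"dz":0,"wx":1.6,"wy":-1.1,"wz":8.4},{"claw":0.6,"dx":0,"dy":0,"dz":0,"wx":1.6,"wy":-1.1,"wz":8.4},{"claw":0.6,"dx":0,"dy":0,"dz":0,"wx":1.6,"wy":-1.1,"wz":8.4},{"claw":0.6,"dx":0,"dy":0,"dz":0,"wx":1.6,"wy":-1.1,"wz":8.4},{"claw":0.6,"dx":0,"dy":0,"dz":0,"wx":1.6,"wy":-1.1,"wz":8.4}]'
python3 -c "
from h import *
X,Rt,z,xw=wand_pose(8.5,42,MID,21)
print(X); go(X-.11*z,Rt); print(sensors.get_obs()['joint_positions'])
t=capture('top');s=capture('side');A=np.hstack([cv2.resize(t['image'][190:230,195:235],(400,400),interpolation=2),cv2.resize(s['image'][265:303,240:278],(400,400),interpolation=2)]);cv2.imwrite('pics/knob2.png',A)"
```

```text
time: 6.4
tool_pos: [0.5213, -0.3455, 0.2665]
orientation: [-0.0, 0.498, 0.867, 0.0]
contact_force: [0.4, -0.2, 0.2]
finger_gap: 0.0512
gripper_force: 0.0
time: 7.6
tool_pos: [0.5219, -0.3435, 0.2663]
orientation: [0.014, 0.972, 0.157, -0.177]
contact_force: [-0.0, -0.1, -0.4]
finger_gap: 0.0512
gripper_force: 0.0
[ 0.48539722 -0.34913976  0.1053877 ]
t 7.6 pos [ 0.5219 -0.3435  0.2663] shift cm [2.25 0.22 5.37] F [-0.  -0.1 -0.4] gap 0.0512
turn deg (tool) [ 1.89 -0.52  9.5 ]
[-0.50716065  0.4146842   0.82947148 -0.28621446  2.1446547   0.61738785]
```

View pics/knob2.png

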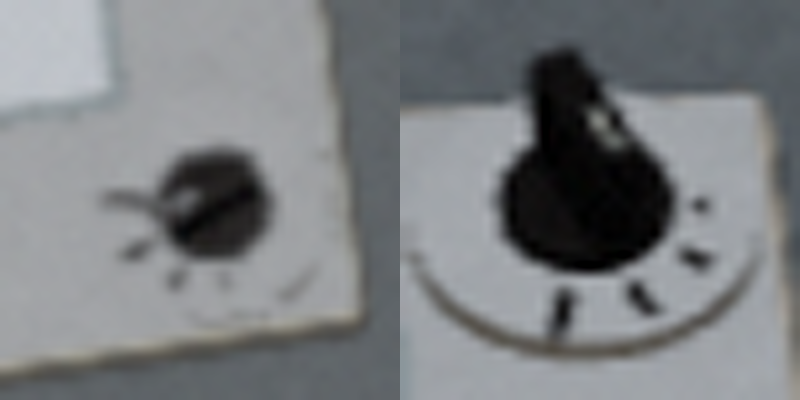

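The pointer now aims at the third mark, lower right of the knob in the side crop at about (640,298) px. I'll finish the turn and go to the pre-grasp.

```bash

python3 -m pendant '[{"claw":0.6,"dx":0,"dy":0,"dz":0,"wx":1,"wy":-0.3,"wz":4.8},{"claw":0.6,"dx":0,"dy":0,"dz":0,"wx":0.9,"wy":-0.2,"wz":4.7},{"claw":0.6,"dx":0,"dy":0,"dz":0,"wx":0,"wy":0,"wz":0},{"claw":0.6,"dx":0,"dy":0,"dz":0,"wx":0,"wy":0,"wz":0}]'
python3 -c "
from h import *
X,Rt,z,xw=wand_pose(8.5,42,MID,21)
go(X-.05*z,Rt)"
```

```text
time: 8.1
tool_pos: [0.5216, -0.3439, 0.267]
orientation: [0.013, 0.98, 0.078, -0.181]
contact_force: [0.4, 0.2, 0.1]
finger_gap: 0.051
gripper_force: 0.0
t 8.1 pos [ 0.5216 -0.3439  0.267 ] shift cm [ 2.350e+00 -1.000e-02  1.141e+01] F [0.4 0.2 0.1] gap 0.051
turn deg (tool) [ 0.09 -0.12  0.54]
```

```bash

python3 -m pendant '[{"claw":0.6,"dx":2.3,"dy":0,"dz":2,"wx":0,"wy":0,"wz":0.5},{"claw":0.6,"dx":0,"dy":0,"dz":4,"wx":0,"wy":0,"wz":0},{"claw":0.6,"dx":0,"dy":0,"dz":4,"wx":0,"wy":0,"wz":0},{"claw":0.6,"dx":0,"dy":0,"dz":2,"wx":0,"wy":0,"wz":0},{"claw":0.6,"dx":0,"dy":0,"dz":0,"wx":0,"wy":0,"wz":0},{"claw":0.6,"dx":0,"dy":0,"dz":0,"wx":0,"wy":0,"wz":0}]'
python3 -c "
from h import *
X,Rt,z,xw=wand_pose(8.5,42,MID,21)
go(X,Rt)
t=capture('top');s=capture('side');A=np.hstack([cv2.resize(t['image'][180:260,285:365],(400,400),interpolation=2),cv2.resize(s['image'][130:210,240:320],(400,400),interpolation=2)]);cv2.imwrite('pics/wand1.png',A)"
```

```text
time: 8.7
tool_pos: [0.5006, -0.3469, 0.1479]
orientation: [0.014, 0.981, 0.072, -0.18]
contact_force: [-0.0, -0.6, 0.3]
finger_gap: 0.0511
gripper_force: 0.0
t 8.7 pos [ 0.5006 -0.3469  0.1479] shift cm [ 0.07 -0.02  4.52] F [-0.  -0.6  0.3] gap 0.0511
turn deg (tool) [ 0.1  -0.14 -0.12]
```

View pics/wand1.png

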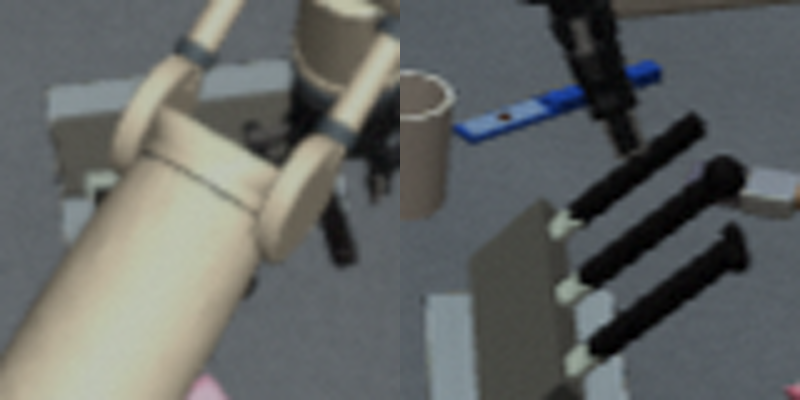

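The fingers stand over the middle of the plain wand's grip, and the other wands are clear. I'll descend and close.

```bash

python3 -m pendant '[{"claw":0.6,"dx":0.1,"dy":0,"dz":2,"wx":0,"wy":0,"wz":0},{"claw":0.6,"dx":0,"dy":0,"dz":1.5,"wx":0,"wy":0,"wz":0},{"claw":0.6,"dx":0,"dy":0,"dz":1,"wx":0,"wy":0,"wz":0},{"claw":0.6,"dx":0,"dy":0,"dz":0,"wx":0,"wy":0,"wz":0},{"claw":0.6,"dx":0,"dy":0,"dz":0,"wx":0,"wy":0,"wz":0}]'
python3 -c "
from h import *
X,Rt,z,xw=wand_pose(8.5,42,MID,21)
go(X,Rt)"
python3 -m pendant '[{"claw":0.4,"dx":0,"dy":0,"dz":0,"wx":0,"wy":0,"wz":0},{"claw":0.3,"dx":0,"dy":0,"dz":0,"wx":0,"wy":0,"wz":0},{"claw":0,"dx":0,"dy":0,"dz":0,"wx":0,"wy":0,"wz":0},{"claw":0,"dx":0,"dy":0,"dz":0,"wx":0,"wy":0,"wz":0},{"claw":0,"dx":0,"dy":0,"dz":0,"wx":0,"wy":0,"wz":0},{"claw":0,"dx":0,"dy":0,"dz":0,"wx":0,"wy":0,"wz":0}]'
python3 -c "
from h import *
X,Rt,z,xw=wand_pose(8.5,42,MID,21)
r=go(X,Rt); print('draw 1cm in tool axes',r.inv().apply(-xw))"
```

```text
time: 9.3
tool_pos: [0.4861, -0.3495, 0.1057]
orientation: [0.015, 0.981, 0.071, -0.18]
contact_force: [0.4, -0.2, 1.6]
finger_gap: 0.0516
gripper_force: 0.0
t 9.3 pos [ 0.4861 -0.3495  0.1057] shift cm [-0.05 -0.04  0.06] F [ 0.4 -0.2  1.6] gap 0.0516
turn deg (tool) [ 0.12 -0.17 -0.22]
time: 9.9
tool_pos: [0.4859, -0.3494, 0.1053]
orientation: [0.015, 0.981, 0.071, -0.18]
contact_force: [0.4, 0.9, 4.2]
finger_gap: 0.0169
gripper_force: 59.8
t 9.9 pos [ 0.4859 -0.3494  0.1053] shift cm [-0.05 -0.04  0.01] F [0.4 0.9 4.2] gap 0.0169
turn deg (tool) [ 0.11 -0.16 -0.24]
draw 1cm in tool axes [-0.93258661  0.00458709 -0.36091714]
```

```bash

python3 -m pendant '[{"claw":0,"dx":-0.93,"dy":0,"dz":-0.37,"wx":0,"wy":0,"wz":0},{"claw":0,"dx":-0.93,"dy":0,"dz":-0.37,"wx":0,"wy":0,"wz":0}]'
python3 -m pendant '[{"claw":0,"dx":-1.4,"dy":0,"dz":-0.56,"wx":0,"wy":0,"wz":0},{"claw":0,"dx":-1.86,"dy":0,"dz":-0.74,"wx":0,"wy":0,"wz":0},{"claw":0,"dx":-1.86,"dy":0,"dz":-0.74,"wx":0,"wy":0,"wz":0},{"claw":0,"dx":-1.86,"dy":0,"dz":-0.74,"wx":0,"wy":0,"wz":0},{"claw":0,"dx":-1.86,"dy":0,"dz":-0.74,"wx":0,"wy":0,"wz":0},{"claw":0,"dx":0,"dy":0,"dz":0,"wx":0,"wy":0,"wz":0}]'
python3 -c "
from h import *
X,Rt,z,xw=wand_pose(8.5,0,[.637-.094,.262-.014,.145],-21)
o=sensors.get_obs();r=go(X,Rt); print(X,'up in tool',r.inv().apply([0,0,1]));print(o['joint_positions'])"
```

```text
time: 10.1
tool_pos: [0.4714, -0.3509, 0.1176]
orientation: [0.014, 0.981, 0.072, -0.18]
contact_force: [3.0, -0.1, 0.1]
finger_gap: 0.017
gripper_force: 59.4
time: 10.7
tool_pos: [0.3999, -0.3622, 0.1854]
orientation: [0.015, 0.981, 0.07, -0.18]
contact_force: [0.6, 0.0, -0.6]
finger_gap: 0.0171
gripper_force: 59.3
t 10.7 pos [ 0.3999 -0.3622  0.1854] shift cm [ 23.45 -58.4   -3.06] F [ 0.6  0.  -0.6] gap 0.0171
turn deg (tool) [ 0.3  41.84 -0.34]
[0.54468279 0.24825149 0.12754205] up in tool [-0.35577905  0.00512139 -0.93455607]
[-0.63851635  0.14960585  1.28800613 -0.27695922  1.95106756  0.71932007]
```

```bash

python3 -m pendant '[{"claw":0,"dx":-1.2,"dy":0,"dz":-3.1,"wx":0,"wy":0,"wz":0},{"claw":0,"dx":-1.2,"dy":0,"dz":-3.1,"wx":0,"wy":0,"wz":0},{"claw":0,"dx":-1.2,"dy":0,"dz":-3.1,"wx":0,"wy":0,"wz":0},{"claw":0,"dx":0,"dy":0,"dz":0,"wx":0,"wy":7,"wz":0},{"claw":0,"dx":0,"dy":0,"dz":0,"wx":0,"wy":7,"wz":0},{"claw":0,"dx":0,"dy":0,"dz":0,"wx":0.1,"wy":7,"wz":-0.1},{"claw":0,"dx":0,"dy":0,"dz":0,"wx":0.1,"wy":7,"wz":-0.1},{"claw":0,"dx":0,"dy":0,"dz":0,"wx":0.1,"wy":7,"wz":-0.1},{"claw":0,"dx":0,"dy":0,"dz":0,"wx":0,"wy":6.8,"wz":0},{"claw":0,"dx":0,"dy":0,"dz":0,"wx":0,"wy":0,"wz":0}]'
python3 -c "
from h import *
X,Rt,z,xw=wand_pose(8.5,0,[.637-.094,.262-.014,.145],-21)
o=sensors.get_obs();r=go(X+[0,0,.12],Rt); print(X,'up in tool',r.inv().apply([0,0,1]));print(o['joint_positions'])"
```

```text
time: 11.7
tool_pos: [0.3987, -0.3615, 0.2802]
orientation: [-0.016, 0.981, 0.071, 0.18]
contact_force: [0.0, -0.1, -1.1]
finger_gap: 0.0167
gripper_force: 59.2
t 11.7 pos [ 0.3987 -0.3615  0.2802] shift cm [ 20.53 -58.18  11.66] F [ 0.  -0.1 -1.1] gap 0.0167
turn deg (tool) [-0.25  0.13 -0.21]
[0.54468279 0.24825149 0.12754205] up in tool [ 0.35615813 -0.00541664 -0.93441   ]
[-1.01086841 -0.24473017  1.50230975  0.33869159  1.72760242  0.49434757]
```

```bash

python3 -m pendant '[{"claw":0,"dx":1,"dy":-2.5,"dz":0.5,"wx":0,"wy":0,"wz":0},{"claw":0,"dx":1.4,"dy":-3.9,"dz":0.8,"wx":0,"wy":0,"wz":0},{"claw":0,"dx":1.4,"dy":-3.9,"dz":0.8,"wx":0,"wy":0,"wz":0},{"claw":0,"dx":1.4,"dy":-3.9,"dz":0.8,"wx":0,"wy":0,"wz":0},{"claw":0,"dx":1.4,"dy":-3.9,"dz":0.8,"wx":0,"wy":0,"wz":0},{"claw":0,"dx":1.4,"dy":-3.9,"dz":0.8,"wx":0,"wy":0,"wz":0},{"claw":0,"dx":1.4,"dy":-3.9,"dz":0.8,"wx":0,"wy":0,"wz":0},{"claw":0,"dx":1.4,"dy":-3.9,"dz":0.8,"wx":0,"wy":0,"wz":0},{"claw":0,"dx":1.4,"dy":-3.9,"dz":0.8,"wx":0,"wy":0,"wz":0},{"claw":0,"dx":1.4,"dy":-3.9,"dz":0.8,"wx":0,"wy":0,"wz":0},{"claw":0,"dx":1.4,"dy":-3.9,"dz":0.8,"wx":0,"wy":0,"wz":0},{"claw":0,"dx":1.4,"dy":-3.9,"dz":0.8,"wx":0,"wy":0,"wz":0}]'
python3 -m pendant '[{"claw":0,"dx":1.4,"dy":-3.9,"dz":0.8,"wx":0,"wy":0,"wz":0},{"claw":0,"dx":1.4,"dy":-3.9,"dz":0.8,"wx":0,"wy":0,"wz":0},{"claw":0,"dx":1.3,"dy":-3,"dz":0.8,"wx":0,"wy":0,"wz":0},{"claw":0,"dx":0,"dy":0,"dz":0,"wx":0,"wy":0,"wz":0},{"claw":0,"dx":0,"dy":0,"dz":0,"wx":0,"wy":0,"wz":0}]'
python3 -c "
from h import *
X,Rt,z,xw=wand_pose(8.5,0,[.637-.094,.262-.014,.145],-21)
o=sensors.get_obs();r=go(X,Rt);print(o['joint_positions'])"
```

```text
time: 12.9
tool_pos: [0.5172, 0.1181, 0.2549]
orientation: [-0.014, 0.981, 0.074, 0.18]
contact_force: [-0.1, -0.2, -0.2]
finger_gap: 0.0169
gripper_force: 59.3
time: 13.4
tool_pos: [0.547, 0.2308, 0.2463]
orientation: [-0.014, 0.981, 0.075, 0.179]
contact_force: [-0.3, -1.0, 0.0]
finger_gap: 0.0169
gripper_force: 59.3
t 13.4 pos [0.547  0.2308 0.2463] shift cm [-4.17 -1.76 11.12] F [-0.3 -1.   0. ] gap 0.0169
turn deg (tool) [-0.1   0.27  0.24]
[ 0.38952818 -0.23986257  1.55787976 -0.08338536  1.47140478  1.80101379]
```

```bash

python3 -m pendant '[{"claw":0,"dx":-0.8,"dy":-0.8,"dz":2.2,"wx":0,"wy":0.3,"wz":0.2},{"claw":0,"dx":-0.9,"dy":-1,"dz":2.3,"wx":0,"wy":0,"wz":0},{"claw":0,"dx":-0.9,"dy":0,"dz":2.3,"wx":0,"wy":0,"wz":0},{"claw":0,"dx":-0.8,"dy":0,"dz":2.2,"wx":0,"wy":0,"wz":0},{"claw":0,"dx":-0.8,"dy":0,"dz":2.1,"wx":0,"wy":0,"wz":0},{"claw":0,"dx":0,"dy":0,"dz":0,"wx":0,"wy":0,"wz":0},{"claw":0,"dx":0,"dy":0,"dz":0,"wx":0,"wy":0,"wz":0}]'
python3 -c "
from h import *
X,Rt,z,xw=wand_pose(8.5,0,[.637-.094,.262-.014,.145],-21)
r=go(X,Rt)
t=capture('top');s=capture('side')
for n,c in(('top',t),('side',s)): print(n,proj(c,[[.637,.262,.145],[.637+.0396,.262+.0059,.145],[.637-.0396,.262-.0059,.145]]).round(1).tolist())
cv2.imwrite('pics/top9.png',t['image']);cv2.imwrite('pics/side9.png',s['image'])
A=np.hstack([cv2.resize(t['image'][145:235,150:240],(400,400),interpolation=2),cv2.resize(s['image'][240:360,170:290],(400,400),interpolation=2)]);cv2.imwrite('pics/fin.png',A)"
```

```text
time: 14.1
tool_pos: [0.5457, 0.2471, 0.1295]
orientation: [-0.015, 0.98, 0.072, 0.183]
contact_force: [0.1, -0.0, 0.4]
finger_gap: 0.0172
gripper_force: 59.3
t 14.1 pos [0.5457 0.2471 0.1295] shift cm [-0.15 -0.13  0.15] F [ 0.1 -0.   0.4] gap 0.0172
turn deg (tool) [-0.12 -0.19 -0.16]
top [[184.9, 181.3], [183.7, 170.8], [186.0, 191.8]]
side [[213.9, 284.9], [196.5, 285.6], [231.2, 284.2]]
```

View pics/fin.png

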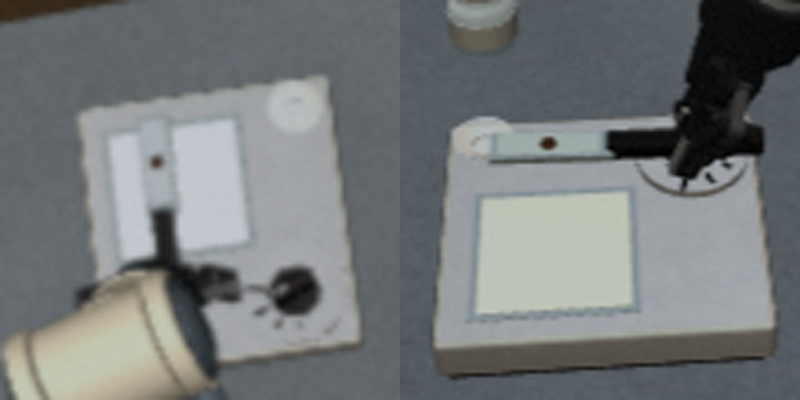

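The slide sits over the window. The red dot is at about (185.3,181.2) px in the top view and (214.4,282.9) in the side view, close to the projections. Next a level check by triangulating points along the wand.

```bash
python3 - <<'E'
from h import *
t=capture("top");s=capture("side")
def dot(c,x0,x1,y0,y1):
    A=c["image"].astype(float)[y0:y1,x0:x1]; w=np.clip(A[...,2]-A[...,:2].mean(2)-15,0,None); y,x=np.mgrid[y0:y1,x0:x1]; return (w*x).sum()/w.sum(),(w*y).sum()/w.sum()
a,b=dot(t,178,192,174,188),dot(s,207,222,276,290); X,e=tri(t,a,s,b); print("dot",np.round([a,b],1).tolist(),X.round(4),e)
# side: carrier upper-face centre line columns: long edges of carrier; tip & grip end
# side centreline of grip+carrier: predicted wand axis plane (vertical plane of yaw 8.5 through dot), cast side rays on it
yaw=np.radians(8.5); n=np.array([-np.sin(yaw),np.cos(yaw),0])
A=s["image"].astype(int)
for x in range(198,236,3):
    col=A[276:296,x].sum(1)//3; print(x,col.tolist())
E
```

```text
dot [[184.2, 181.0], [214.0, 282.6]] [0.6361 0.263  0.1533] 2.6317149027090783e-05
198 [165, 173, 182, 175, 146, 143, 145, 149, 146, 148, 142, 109, 73, 129, 156, 159, 160, 159, 160, 159]
201 [136, 173, 181, 164, 163, 164, 167, 166, 167, 167, 142, 110, 74, 152, 158, 160, 158, 160, 160, 158]
204 [90, 140, 154, 151, 163, 164, 166, 166, 165, 163, 142, 109, 75, 152, 160, 161, 158, 157, 159, 158]
207 [94, 146, 154, 152, 162, 164, 168, 166, 164, 165, 142, 94, 71, 153, 161, 158, 160, 158, 158, 158]
210 [96, 152, 157, 151, 163, 165, 167, 167, 164, 164, 138, 93, 91, 152, 158, 157, 155, 156, 158, 158]
213 [103, 152, 156, 149, 164, 86, 38, 35, 81, 159, 140, 93, 92, 154, 159, 157, 156, 156, 159, 158]
216 [107, 149, 157, 156, 164, 134, 82, 95, 146, 162, 139, 80, 101, 155, 160, 157, 157, 155, 156, 158]
219 [117, 151, 156, 153, 163, 165, 167, 165, 164, 159, 137, 78, 109, 153, 158, 160, 158, 158, 158, 158]
222 [130, 154, 157, 152, 164, 165, 167, 167, 167, 152, 144, 82, 109, 154, 161, 159, 159, 158, 158, 157]
225 [146, 154, 157, 158, 163, 166, 167, 167, 163, 151, 128, 78, 109, 152, 160, 159, 162, 161, 159, 160]
228 [148, 155, 152, 160, 165, 165, 166, 166, 165, 142, 128, 76, 132, 157, 161, 160, 161, 160, 161, 161]
231 [152, 154, 151, 126, 99, 96, 96, 96, 104, 139, 119, 77, 130, 157, 158, 158, 160, 159, 161, 160]
234 [155, 157, 122, 36, 14, 15, 17, 16, 7, 38, 33, 68, 151, 157, 158, 157, 160, 158, 158, 159]
```

The wand is level: the carrier's lower edge follows the predicted slope to within about half a pixel. It is centred within about 1.5 mm and about 5 mm high, so I'll trim it down. I'll also check that the bystanders are where they were.

```bash

python3 -m pendant '[{"claw":0,"dx":-0.1,"dy":0,"dz":0.5,"wx":0,"wy":0,"wz":0},{"claw":0,"dx":0,"dy":0,"dz":0,"wx":0,"wy":0,"wz":0},{"claw":0,"dx":0,"dy":0,"dz":0,"wx":0,"wy":0,"wz":0},{"claw":0,"dx":0,"dy":0,"dz":0,"wx":0,"wy":0,"wz":0}]'
python3 - <<'E'
from h import *
X,Rt,z,xw=wand_pose(8.5,0,[.637-.094,.262-.014,.145],-21); go(X,Rt)
t=capture("top");s=capture("side")
def dot(c,x0,x1,y0,y1):
    A=c["image"].astype(float)[y0:y1,x0:x1]; w=np.clip(A[...,2]-A[...,:2].mean(2)-15,0,None); y,x=np.mgrid[y0:y1,x0:x1]; return (w*x).sum()/w.sum(),(w*y).sum()/w.sum()
print(tri(t,dot(t,178,192,174,188),s,dot(s,207,222,276,292)))
o=cv2.imread("pics/side0.png").astype(int);d=abs(s["image"].astype(int)-o).max(2)
for n,(x0,x1,y0,y1) in dict(jar=(180,210,190,260),box=(60,140,310,419),dish=(183,194,272,286),wands=(262,318,160,215)).items(): print(n,(d[y0:y1,x0:x1]>40).sum())
E
```

```text
time: 14.7
tool_pos: [0.5464, 0.248, 0.1239]
orientation: [-0.015, 0.98, 0.072, 0.183]
contact_force: [-0.2, 0.5, -0.6]
finger_gap: 0.0171
gripper_force: 59.3
t 14.7 pos [0.5464 0.248  0.1239] shift cm [-0.02 -0.05 -0.4 ] F [-0.2  0.5 -0.6] gap 0.0171
turn deg (tool) [-0.18 -0.19 -0.13]
(array([0.63736655, 0.26182073, 0.14384043]), np.float64(0.0018233996217297856))
jar 0
box 0
dish 0
wands 1311
```

```bash
python3 - <<'E'
from h import *
t=capture("top");o=cv2.imread("pics/top0.png").astype(int);d=abs(t["image"].astype(int)-o).max(2)>40
for n,(x0,x1,y0,y1) in dict(two=(298,340,190,245),plain=(342,360,200,240)).items(): print(n,d[y0:y1,x0:x1].sum())
o=sensors.get_obs();print(abs(o["joint_vel"]).max(),o["gripper_force"])
print(job.finish_job())
E
```

```text
two 0
plain 132
0.0016775238014634136 59.29570198059082
the job is handed in; nothing more can be done
None
```

The job is handed in: the selector is on its third mark, and the plain-grip wand is held level, face up, centred about 10 cm above the light window. In the camera images the other two wands and the dish, jar and slide box had not moved.

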